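# Fasten the panel of the long sweets riser

### The job

Fasten the white panel of the long sweets riser by pushing both of its black rivet pins straight down until they are home, flush with their collars. Leave the pin of the small square riser standing up as it is, because that panel still has to come off.

Things in the scene. Friction and masses are not known exactly. Their poses are not given: they have to be found in the camera images.
- long_riser: Low display riser, fixed: oblong dark wood base with a white panel, 80 (its x) x 210 (its y) x 22 mm high. Origin: centre of its underside, on the worktop; z up. On its y axis, 80 mm either side of the middle, sits a push rivet: grey round collar, 32 mm across, flat top 25 mm above the worktop, and a black pin, 14 mm across, in it. Left or right of the square riser, turned up to 15 degrees.
- long_pin_a_top (a point): Centre of the top face of the black pin at the long riser's +y end. It slides straight down against a steady 5 N or so and stays where it is left. Its top starts 34 to 38 mm above the worktop (9 to 13 mm above its collar); home, at its stop, the top is 26 mm above the worktop, 1 mm above the collar, which counts as flush.
- long_pin_b_top (a point): Centre of the top face of the black pin at the -y end of the long riser; the same kind of rivet, the same heights and resistance as the other.
- square_pin_top (a point): Centre of the top face of the black pin in the middle of the small square riser (90 x 90 mm, 22 mm high, same materials, one rivet of the same kind). It too stands up at the start and must be left so: do not press it.

How it is judged:
By the outcome, as a careful person would: the job done as asked, in the order asked, and still so for the second after the job is handed in, with the robot touching nothing.
It also fails if it takes over 32 s, if anything falls off the work surface, if the arm or the gripper's body presses on something with over 40 N, if the wrist force passes 120 N, or if a joint passes its speed limit or range.

### The arm

A 6-joint arm with a two-finger parallel gripper is mounted at the origin on a cart in front of the work surface, level with it; the furniture and walls round the work are solid. World frame = base frame: x ahead of the robot, y to its left, z up, the work surface at z = 0. Lengths are in m, angles in rad, forces in N, time in s.
With the tool pointing down it reaches from about 0.375 to 0.975 m from the base axis. Payload 3.8 kg.
Tool frame: the origin (TCP) lies midway between the tips of the shut fingers; the grasp point (between the pads) lies 19 mm behind it; x points along the fingers, z is the direction in which the jaws open and shut, and the axes are right-handed (so a half turn about x gives the same grasp; the last joint's range is limited). The gripper opens to 85 mm and grips with 20 to 120 N. Pads are 22 mm wide; open, the fingers measure 114 mm over their backs; the gripper's body (76 mm by 85 mm) begins 54 mm behind the grasp point. The pads swing forward as they close: fully open they stand 13 mm farther back than shut.
Start: joints at [-1.371, 0.264, 1.604, -0, 1.274, -0.037], TCP at [0.158, -0.656, 0.231] pointing down, gripper open.
Joint ranges: [-2.63, 2.63], [-0.94, 2.18], [0.31, 2.57], [-1.31, 4.45], [0, 2.66], [-2.55, 2.55]. Speed limits (rad/s): [2.57, 2.57, 3.14, 3.14, 3.14, 3.14].

### API

Orientations are given as a rotation vector (axis times angle).
In Python, from workcell import * gives the robot as it stands. The module is installed in compiled form; this text tells all that it offers.
- The arm moves only by the tool carry_out, never from a script. Its arguments are lists of equal length, an entry for each row: "offset": the shift along the tool's x, y, z in cm, a list of three; "delta_rot": the turn, a rotation vector about the tool's x, y, z in degrees, a list of three. A call has exactly 5 rows; each row shifts and turns the commanded pose from where the row before left it, along the tool's axes as they then stand; what a row does not reach is not made up. A row lasts 1/12 s, in which the tool goes at most 41.7 mm and 7.16 degrees, less where a joint would pass 70% of its speed; a pose out of reach is approached as far as the arm can. A call is refused whole if a number of a shift passes 4.17 or a number of a turn 7.16, either way. A call with a gripper value outside its range is refused whole. "fingers" is the opening, from -1 (shut) to 1 (fully open), set as the call begins (left out, the last holds). The fingers move at their own pace and stop on an object; "newtons" is the grip in N (left out, the last holds). Time passes only in rows, so rows that do not move let the fingers close, or fill a call up. It gives the time, the measured TCP pose, the force and the opening at its end, in the units of the state.
- read_state(): the state, without advancing time (a new reading comes with each control period).
- read_camera(name): name is "scene" or "top" or "wrist"; returns (picture, depth): 420x560x3 uint8, red, green, blue; 420x560 float32, m along the optical axis (not along the pixel's ray), 0 where there is no reading.
- get_calibration(name): a dict with "fx", "fy", "cx", "cy" (pixels), "distortion" ([k1, k2, p1, p2, k3] as OpenCV has them; the pictures are not rectified), "R" (3x3) and "t" (3): a world point X has camera coordinates R X + t; the wrist camera has in their place "mount" (4x4, takes a point from camera to tool coordinates, whose origin is the TCP and whose axes are the tool frame's). Camera axes: x right, y down, z forward; pixel columns grow to the right and rows downward; lengths in m; the calibration is good to about 2 mm. A picture is of the moment at which its call begins: read the wrist's pose just before it. get_calibration takes no time and is no camera call.
- finish_job(): hands the job in, once; it reports no verdict.
The state is a dict: "time": time; "q": joint angles; "joint_vel": joint speeds; "joint_torque": joint torques, N m; "tool_pos": TCP position; "tcp_rot": TCP orientation; "wrist_force": force on the tool from outside, world axes, zero at the start; "torque": the same for the moment, N m; "width": opening from 0.0 (shut) to 1.0 (fully open).
Only numpy, scipy, OpenCV 4.12 (cv2) and the standard library are available. Lean on these libraries where they do the work, as an engineer would, in place of code of your own. Each camera call takes 0.05 s, during which the arm holds its last target. There are 200 camera calls.

## Working session

There is one attempt and no reset: what is moved stays moved. The work goes in short steps, Python scripts to look and compute and a tool call to move; the robot and the scene stay as the last step left them, time stands still between calls to the robot, and variables do not carry over. Pictures are saved under pics/ and viewed, about 8 in all and at most 12, crops included, and the job is handed in when it is done.

Besides the shell and the picture viewer there is one more tool, called after "Call:" in YAML: its name, and indented under it one key for each argument. carry_out: Moves the arm, as the interface text tells. Its arguments: {"type":"object","properties":{"offset":{"type":"array"},"delta_rot":{"type":"array"},"fingers":{"type":"number"},"newtons":{"type":"number"}},"required":["offset","delta_rot"]}

```bash
mkdir -p pics
python3 - <<'E'
from workcell import *
import cv2,numpy as np
s=read_state();print(s)
for n in("top","scene"):
    p,d=read_camera(n);cv2.imwrite(f"pics/{n}0.png",p[:,:,::-1]);np.save(f"{n}0.npy",d)
    c=get_calibration(n);print(n,c)
print(get_calibration("wrist"))
E
```

```text
{'time': 0.0, 'q': array([-1.37092409e+00,  2.64781502e-01,  1.60535709e+00,  2.74939578e-05,
        1.27370216e+00, -3.69043602e-02]), 'joint_vel': array([-0.00053944, -0.00244617,  0.0006265 ,  0.00071218,  0.0001013 ,
        0.00052133]), 'joint_torque': array([ 5.92775832e-04, -5.15118062e+01, -3.67311144e+01, -3.98067932e-04,
        1.29368642e-02,  4.60910243e-06]), 'tool_pos': array([ 0.15819555, -0.65545659,  0.22995206]), 'tcp_rot': array([ 1.03451864,  1.3136851 , -1.03205499]), 'wrist_force': array([ 0.31969135, -0.55571328,  0.15551315]), 'torque': array([ 0.02106614, -0.00344746,  0.01258332]), 'width': 1.0000101054051937}
top {'fx': 528.8949741772356, 'fy': 528.8949741772356, 'cx': 285.33337493235666, 'cy': 203.31664091927377, 'distortion': array([0.03933649, 0.        , 0.        , 0.        , 0.        ]), 'R': array([[ 0.02756311, -0.99947896, -0.01679542],
       [-0.9811756 , -0.02383799, -0.19164079],
       [ 0.19114057,  0.02176147, -0.98132142]]), 't': array([-0.1059703 ,  0.4691523 ,  1.08890959])}
scene {'fx': 404.76588457171056, 'fy': 404.76588457171056, 
[... 173 characters left out ...]
511001],
       [-0.48493894, -0.3488671 , -0.80195135],
       [ 0.66555766,  0.44764638, -0.59719822]]), 't': array([-0.37185183,  0.22946885,  0.6367326 ])}
{'fx': 355.1374156615339, 'fy': 355.1374156615339, 'cx': 280.2368523809847, 'cy': 203.34815585554355, 'distortion': array([-0.07538963,  0.        ,  0.        ,  0.        ,  0.        ]), 'mount': array([[-1.05156714e-03, -2.87705373e-01,  9.57718389e-01,
        -1.42764702e-01],
       [-1.16378390e-03, -9.57717918e-01, -2.87706510e-01,
         7.12192471e-02],
       [ 9.99998770e-01, -1.41711996e-03,  6.72277805e-04,
        -6.87141763e-04],
       [ 0.00000000e+00,  0.00000000e+00,  0.00000000e+00,
         1.00000000e+00]])}
```

View pics/top0.png

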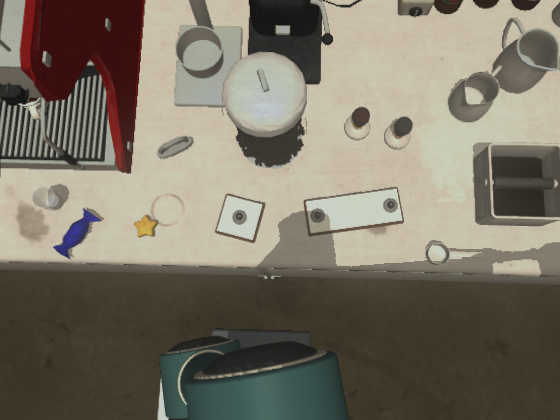

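View pics/scene0.png

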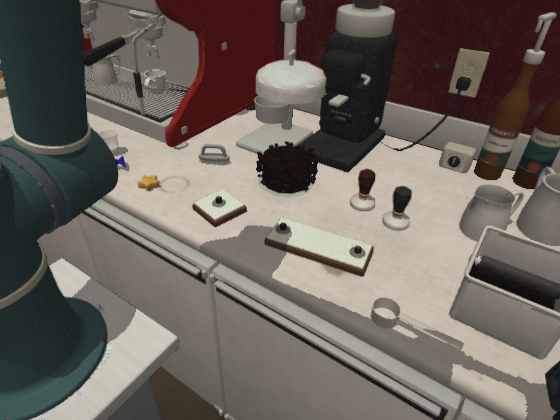

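The top view shows the square riser's pin at about (239,216) and the long riser's pins at about (318,215) and (391,205). I'll crop in for a closer reading.

```bash
cat > h.py <<'E'
from workcell import *
import cv2,numpy as np
from scipy.spatial.transform import Rotation as Ro
def ray(name,uv,z,pose=None):
    c=get_calibration(name);K=np.array([[c['fx'],0,c['cx']],[0,c['fy'],c['cy']],[0,0,1]])
    x=cv2.undistortPoints(np.array(uv,float).reshape(-1,1,2),K,c['distortion']).reshape(-1,2)
    r=np.c_[x,np.ones(len(x))]
    if pose is None: R=c['R'].T;o=-R@c['t']
    else:
        M=c['mount'];T=Ro.from_rotvec(pose[1]).as_matrix();R=T@M[:3,:3];o=T@M[:3,3]+pose[0]
    w=r@R.T; return o+w*((z-o[2])/w[:,2])[:,None]
E
python3 - <<'E'
from h import *
p=cv2.imread("pics/top0.png");cv2.imwrite("pics/crop0.png",cv2.resize(p[180:245,210:410],None,fx=4,fy=4,interpolation=cv2.INTER_CUBIC))
print(ray("top",[(239,216),(318,215),(391,205)],.036))
s=read_state();print(Ro.from_rotvec(s['tcp_rot']).as_matrix())
E
```

```text
[[ 0.44317734  0.00534003  0.036     ]
 [ 0.44954644 -0.16441736  0.036     ]
 [ 0.4752254  -0.32053468  0.036     ]]
[[-3.89836858e-04  9.72089940e-01  2.34608178e-01]
 [ 2.05635219e-03  2.34608479e-01 -9.72087770e-01]
 [-9.99997810e-01  1.03481400e-04 -2.09041831e-03]]
```

View pics/crop0.png

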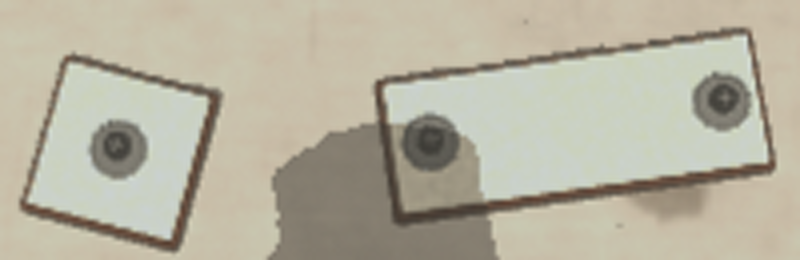

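Refined pin tops in the full picture are (239.4,216.1) for the square riser, and (317.6,214.9) for A and (390.6,204.4) for B on the long riser. The computed A–B spacing is about 158 mm, against a nominal 160. I'll go above B first.

Call:
carry_out:
  offset:
    - [0,2.6,-1.7]
    - [0,2.6,-1.7]
    - [0,2.6,-1.7]
    - [0,2.6,-1.7]
    - [0,2.6,-1.7]
  delta_rot:
    - [0,0,0]
    - [0,0,0]
    - [0,0,0]
    - [0,0,0]
    - [0,0,0]
  fingers: -1
  newtons: 40

```text
time: 0.52
tool_pos: [0.2653, -0.5416, 0.2306]
tcp_rot: [1.034, 1.313, -1.033]
wrist_force: [0.6, 0.1, 0.0]
width: 0.298
```

Call:
carry_out:
  offset:
    - [0,2.6,-1.7]
    - [0,2.6,-1.7]
    - [0,2.6,-1.7]
    - [0,2.6,-1.7]
    - [0,2.6,-1.7]
  delta_rot:
    - [0,0,0]
    - [0,0,0]
    - [0,0,0]
    - [0,0,0]
    - [0,0,0]

```text
time: 0.93
tool_pos: [0.3718, -0.4284, 0.2308]
tcp_rot: [1.033, 1.313, -1.033]
wrist_force: [0.6, -0.4, 0.1]
width: -0.001
```

Call:
carry_out:
  offset:
    - [2,2.6,-1.7]
    - [2,2.6,-1.7]
    - [2,2.6,-1.7]
    - [2,2.6,-1.7]
    - [2,2.6,-1.7]
  delta_rot:
    - [0,0,0]
    - [0,0,0]
    - [0,0,0]
    - [0,0,0]
    - [0,0,0]

```text
time: 1.35
tool_pos: [0.4782, -0.3153, 0.1301]
tcp_rot: [1.033, 1.312, -1.033]
wrist_force: [-0.4, -0.6, 0.8]
width: -0.003
```

Run:
```python
from h import *
s=read_state();p,d=read_camera("wrist");cv2.imwrite("pics/w1.png",p[:,:,::-1]);np.savez("w1.npz",pos=s['tool_pos'],rot=s['tcp_rot']);print(s['tool_pos'])
t,d=read_camera("top");cv2.imwrite("pics/top1.png",cv2.resize(t[180:245,210:410,::-1],None,fx=4,fy=4))
```

```text
[ 0.47817697 -0.31529629  0.13012502]
```

View pics/w1.png

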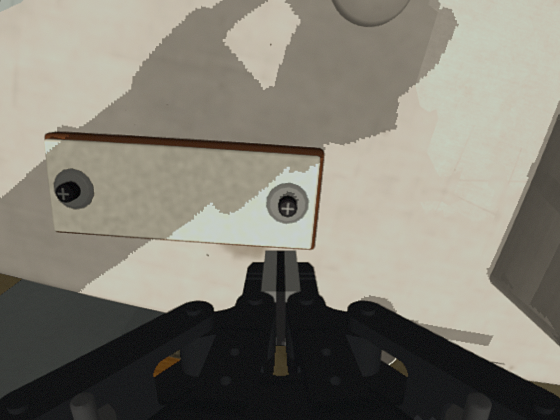

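The wrist view shows pin B's top at about (288,207), pin A's at about (66,191), and the shut fingertips at about (281,252).

Run:
```python
from h import *
w=np.load("w1.npz");T=Ro.from_rotvec(w['rot']).as_matrix()
for z in(.034,.036,.038):
    X=ray("wrist",[(288,207),(66,191)],z,(w['pos'],w['rot']));print(z,X,np.linalg.norm(X[0]-X[1]),"B tool",(X[0]-w['pos'])@T*100)
```

```text
0.034 [[ 0.47616898 -0.32083607  0.034     ]
 [ 0.45074317 -0.16370107  0.034     ]] 0.15917876092774347 B tool [ 9.61244948 -0.32332354  0.49364465]
0.036 [[ 0.47676441 -0.32064437  0.036     ]
 [ 0.45155149 -0.16482507  0.036     ]] 0.15784596188536348 B tool [ 9.41243891 -0.26098291  0.48892794]
0.038 [[ 0.47735984 -0.32045268  0.038     ]
 [ 0.45235981 -0.16594906  0.038     ]] 0.15651316284298344 B tool [ 9.21242834 -0.19864227  0.48421122]
```

Both cameras agree to within 2 mm. I'll centre over B and descend.

Call:
carry_out:
  offset:
    - [1,-0.3,0.5]
    - [2,0,0]
    - [2,0,0]
    - [2,0,0]
    - [1.5,0,0]
  delta_rot:
    - [0,0,0]
    - [0,0,0]
    - [0,0,0]
    - [0,0,0]
    - [0,0,0]

```text
time: 1.87
tool_pos: [0.4746, -0.3239, 0.0451]
tcp_rot: [1.034, 1.312, -1.035]
wrist_force: [-1.3, 0.5, -1.0]
width: -0.002
```

Call:
carry_out:
  offset:
    - [0.3,0,0]
    - [0.3,0,0]
    - [0.3,0,0]
    - [0.2,0,0]
    - [0.2,0,0]
  delta_rot:
    - [0,0,0]
    - [0,0,0]
    - [0,0,0]
    - [0,0,0]
    - [0,0,0]

```text
time: 2.28
tool_pos: [0.4766, -0.3234, 0.0346]
tcp_rot: [1.033, 1.309, -1.033]
wrist_force: [-2.0, 0.2, 5.5]
width: 0.001
```

Call:
carry_out:
  offset:
    - [0.2,0,0]
    - [0.2,0,0]
    - [0.2,0,0]
    - [0.2,0,0]
    - [0,0,0]
  delta_rot:
    - [0,0,0]
    - [0,0,0]
    - [0,0,0]
    - [0,0,0]
    - [0,0,0]

```text
time: 2.7
tool_pos: [0.4766, -0.3233, 0.0261]
tcp_rot: [1.032, 1.31, -1.033]
wrist_force: [-0.9, -2.8, 3.3]
width: -0.001
```

Call:
carry_out:
  offset:
    - [0.1,0,0]
    - [0.05,0,0]
    - [0,0,0]
    - [0,0,0]
    - [0,0,0]
  delta_rot:
    - [0,0,0]
    - [0,0,0]
    - [0,0,0]
    - [0,0,0]
    - [0,0,0]

```text
time: 3.12
tool_pos: [0.4767, -0.3233, 0.0259]
tcp_rot: [1.032, 1.31, -1.033]
wrist_force: [-4.6, -0.0, 12.9]
width: 0.001
```

B met its stop: the force rose to 13 N at 25.9 mm. I'll lift and go to A.

Call:
carry_out:
  offset:
    - [-2,0,0]
    - [-3,0,0]
    - [-1,0.2,-2]
    - [0,0.2,-3]
    - [0,0.2,-3]
  delta_rot:
    - [0,0,0]
    - [0,0,0]
    - [0,0,0]
    - [0,0,0]
    - [0,0,0]

```text
time: 3.53
tool_pos: [0.4639, -0.2431, 0.0851]
tcp_rot: [1.035, 1.308, -1.033]
wrist_force: [0.4, 0.4, -0.4]
width: -0.0
```

Call:
carry_out:
  offset:
    - [0,0.2,-3]
    - [0,0.2,-3]
    - [0,0.2,-2.1]
    - [0,0,0]
    - [0,0,0]
  delta_rot:
    - [0,0,0]
    - [0,0,0]
    - [0,0,0]
    - [0,0,0]
    - [0,0,0]

```text
time: 3.95
tool_pos: [0.4495, -0.1618, 0.0835]
tcp_rot: [1.031, 1.313, -1.031]
wrist_force: [0.7, -0.8, 0.6]
width: 0.0
```

Run:
```python
from h import *
s=read_state();p,d=read_camera("wrist");cv2.imwrite("pics/w2.png",p[:,:,::-1]);np.savez("w2.npz",pos=s['tool_pos'],rot=s['tcp_rot']);print(s['tool_pos'])
T=Ro.from_rotvec(s['tcp_rot']).as_matrix();print((np.array([.4505,-.1637,.036])-s['tool_pos'])@T*100)
```

```text
[ 0.44945529 -0.16175026  0.08346577]
[4.74647787 0.05584497 0.2162148 ]
```

View pics/w2.png

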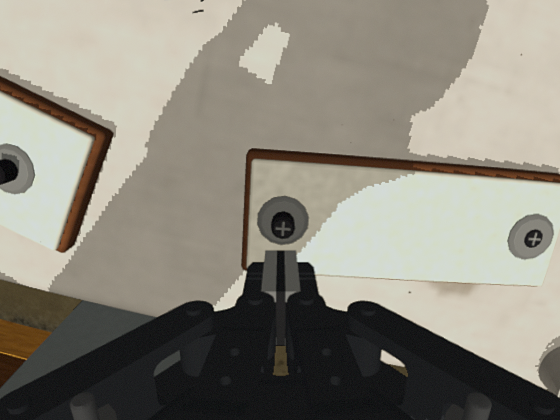

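The picture shows B sunk in its collar at (534,239), A still up at (283,228), and the square pin untouched at the left edge. Next I press A.

Call:
carry_out:
  offset:
    - [1,0.05,0.2]
    - [1.5,0,0]
    - [1.2,0,0]
    - [0.3,0,0]
    - [0.3,0,0]
  delta_rot:
    - [0,0,0]
    - [0,0,0]
    - [0,0,0]
    - [0,0,0]
    - [0,0,0]

```text
time: 4.42
tool_pos: [0.4502, -0.1655, 0.0395]
tcp_rot: [1.034, 1.313, -1.035]
wrist_force: [0.6, -0.4, -0.2]
width: -0.001
```

Call:
carry_out:
  offset:
    - [0.2,0,0]
    - [0.2,0,0]
    - [0.2,0,0]
    - [0.2,0,0]
    - [0.2,0,0]
  delta_rot:
    - [0,0,0]
    - [0,0,0]
    - [0,0,0]
    - [0,0,0]
    - [0,0,0]

```text
time: 4.83
tool_pos: [0.4514, -0.1654, 0.0316]
tcp_rot: [1.033, 1.31, -1.033]
wrist_force: [-2.4, -1.8, 5.2]
width: -0.003
```

Call:
carry_out:
  offset:
    - [0.2,0,0]
    - [0.2,0,0]
    - [0.1,0,0]
    - [0.05,0,0]
    - [0,0,0]
  delta_rot:
    - [0,0,0]
    - [0,0,0]
    - [0,0,0]
    - [0,0,0]
    - [0,0,0]

```text
time: 5.25
tool_pos: [0.4514, -0.1654, 0.026]
tcp_rot: [1.033, 1.31, -1.033]
wrist_force: [-2.7, -1.3, 5.8]
width: -0.001
```

Call:
carry_out:
  offset:
    - [0.1,0,0]
    - [0.05,0,0]
    - [0,0,0]
    - [0,0,0]
    - [0,0,0]
  delta_rot:
    - [0,0,0]
    - [0,0,0]
    - [0,0,0]
    - [0,0,0]
    - [0,0,0]

```text
time: 5.67
tool_pos: [0.4514, -0.1654, 0.0258]
tcp_rot: [1.032, 1.311, -1.033]
wrist_force: [-6.4, 0.7, 17.4]
width: 0.001
```

Call:
carry_out:
  offset:
    - [-2,0,0]
    - [-3,0,0]
    - [-3,0,2]
    - [-2,0,2]
    - [-2,0,2]
  delta_rot:
    - [0,0,0]
    - [0,0,0]
    - [0,0,0]
    - [0,0,0]
    - [0,0,0]

```text
time: 6.08
tool_pos: [0.4655, -0.2235, 0.1454]
tcp_rot: [1.033, 1.311, -1.031]
wrist_force: [1.0, -0.1, -0.3]
width: -0.002
```

Call:
carry_out:
  offset:
    - [0,-2,0]
    - [0,-2,0]
    - [0,0,0]
    - [0,0,0]
    - [0,0,0]
  delta_rot:
    - [0,0,0]
    - [0,0,0]
    - [0,0,0]
    - [0,0,0]
    - [0,0,0]

```text
time: 6.5
tool_pos: [0.4262, -0.2323, 0.1435]
tcp_rot: [1.034, 1.312, -1.033]
wrist_force: [-0.2, -0.5, 0.2]
width: 0.001
```

Run:
```python
from h import *
s=read_state();p,d=read_camera("wrist");cv2.imwrite("pics/w3.png",p[:,:,::-1]);print(s['tool_pos'],s['wrist_force'])
c=get_calibration("wrist");T=Ro.from_rotvec(s['tcp_rot']).as_matrix();M=c['mount']
K=np.array([[c['fx'],0,c['cx']],[0,c['fy'],c['cy']],[0,0,1]])
for n,X in(("A",(.451,-.164,.026)),("B",(.4767,-.3207,.026)),("sq",(.443,.005,.036))):
    x=M[:3,:3].T@(T.T@(np.array(X)-s['tool_pos'])-M[:3,3])
    u=cv2.projectPoints(x[None],np.zeros(3),np.zeros(3),K,c['distortion'])[0].ravel();i,j=u.round().astype(int)
    if not(12<=i<548 and 12<=j<408): print(n,u,"out");continue
    def zw(a,b):
        q=cv2.undistortPoints(np.array([[[a,b]]],float),K,c['distortion']).ravel();dd=d[b,a]
        return (T@(M[:3,:3]@(np.r_[q,1]*dd)+M[:3,3])+s['tool_pos'])[2]*1000
    Z=[[round(float(zw(i+a,j+b)),1) for a in(-20,-12,-8,-4,0,4,8,12,20) if 0<=i+a<560] for b in(-4,0,4)];print(n,u,Z)
```

```text
[ 0.42616654 -0.23231737  0.14352459] [-0.15069772 -0.51547998  0.1605619 ]
A [198.07547618 141.87705507] [[23.8, 24.5, 26.1, 26.8, 24.9, 25.1, 24.6, 25.2, 21.9], [22.8, 26.8, 27.0, 26.8, 25.4, 26.4, 25.3, 26.1, 21.9], [23.8, 24.3, 25.5, 25.4, 26.2, 26.1, 25.8, 24.3, 21.6]]
B [411.98745687 157.77649088] [[23.2, 23.7, 25.7, 24.6, 26.7, 24.8, 25.2, 25.4, 22.0], [23.2, 25.4, 26.5, 26.9, 26.8, 25.3, 24.9, 24.7, 22.6], [23.7, 25.6, 24.9, 25.6, 25.6, 26.0, 26.0, 24.8, 23.1]]
sq [-30.5199243  104.01196373] out
```

View pics/w3.png

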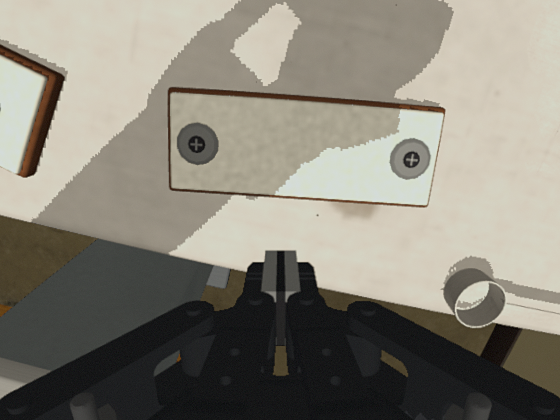

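Both pins, at (197,144) and (411,159), sit flush in their collars. Depth puts their tops at about 26 mm. The arm is clear, so I'll hand in.

```bash
python3 -c "
from workcell import *
print(finish_job())"
```

```text
the job is handed in; nothing more can be done
None
```

I pushed both of the long riser's pins down to their stops with the shut fingers, -y end first, then +y, and handed the job in at about 6.6 s.

- **Pins home:** each press ended with the fingertips at about 25.9 mm and the force climbing past the steady 5 N, to 13 N on the -y pin and 17 N on the +y pin. The last wrist picture shows both pins flush in their collars. Its noisy depth readings put their tops at about 25 to 27 mm.
- **Off-centre contact:** the fingertips met the -y pin about 2.5 mm off its centre. This had no visible effect.
- **Square riser:** I never went near its pin. It was still standing up in the picture taken before the second press, but it was outside the final picture, so I did not check it again after that.

The gripper finished about 0.14 m above the worktop, touching nothing.

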